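Clip down the blue-lidded oat container corner to corner

TASK

Snap the four clips of the blue-lidded food container fully down flat onto its lid, one after another in opposite-corner order: the red clip first, then the clip diagonally opposite it, then the other two in either order. Leave the yellow-lidded container alone.

Things in the scene. Friction and masses are not known exactly. Their poses are not given: they have to be found in the camera images.
- blue_box: Clear plastic food container, blue lid, 140 (x) by 190 (y) mm, lid top 88 mm above the counter; fixed, any yaw. Origin: centre of underside, z up, y along the long sides. Four flat clips, 48 long x 32 wide x 5 mm, hinged on the long rims at x +-74, y +-60, z 86 mm, reach inwards (along x) over the lid; all start raised. The clip at (+x, +y) is red, the rest grey. Shut, a clip's top is at 94 mm.
- yellow_box: Bystander: the same container but with a yellow lid, also fixed, with one red and three grey clips of its own, all raised. Origin: centre of its underside, axes as for the blue-lidded one.
- blue_box_clip_pp (a joint): The red clip, hinge at (+74, +60, 86) mm in blue_box. Rad: 0 = shut, flat on the lid; 0.45 to 0.65 (tip 20 to 30 mm up) at the start. Stiff: it stays where it is left, so it must be pressed right down to its stop. A downward push of 1 to 4 N, 20 to 35 mm inwards of the hinge, moves it.
- blue_box_clip_mm (a joint): The grey clip diagonally opposite the red one, hinge at (-74, -60, 86) mm in blue_box. Rad: 0 = shut, flat on the lid; 0.45 to 0.65 (tip 20 to 30 mm up) at the start. Stiff: it stays where it is left, so it must be pressed right down to its stop. A downward push of 1 to 4 N, 20 to 35 mm inwards of the hinge, moves it.
- blue_box_clip_pm (a joint): The grey clip on the same long side as the red one, hinge at (+74, -60, 86) mm in blue_box. Rad: 0 = shut, flat on the lid; 0.45 to 0.65 (tip 20 to 30 mm up) at the start. Stiff: it stays where it is left, so it must be pressed right down to its stop. A downward push of 1 to 4 N, 20 to 35 mm inwards of the hinge, moves it.
- blue_box_clip_mp (a joint): The grey clip straight across from the red one, hinge at (-74, +60, 86) mm in blue_box. Rad: 0 = shut, flat on the lid; 0.45 to 0.65 (tip 20 to 30 mm up) at the start. Stiff: it stays where it is left, so it must be pressed right down to its stop. A downward push of 1 to 4 N, 20 to 35 mm inwards of the hinge, moves it.

How it is judged:
On the way, in this order (a step that is already met when the one before it is completed fails the run):
1. the red clip is snapped down first (value of joint blue_box_clip_pp below 0.12 rad), for 0.1 s.
2. then the clip diagonally opposite the red one is snapped down (value of joint blue_box_clip_mm below 0.12 rad), for 0.1 s.
3. then one of the other two clips is snapped down (value of joint any of blue_box_clip_pm, blue_box_clip_mp below 0.12 rad), for 0.1 s.
4. then the last clip is snapped down (value of joint each of blue_box_clip_pm, blue_box_clip_mp below 0.12 rad), for 0.1 s.
At the end, for the whole second after the job is handed in: All four clips of the blue-lidded container are snapped down, each hinge below 0.12 rad (tip within about 6 mm of flat) (all of step 4 and value of joint each of blue_box_clip_pp, blue_box_clip_mm below 0.12 rad); the robot touches nothing.
It fails at once if the robot presses or knocks the yellow-lidded container (more than 2 N) (contact force between any of the fingers, the arm and yellow_box above 2 N).
It also fails if it takes over 48 s, if anything falls off the work surface, if the arm or the gripper's body presses on something with over 40 N, if the wrist force passes 120 N, or if a joint passes its speed limit or range.

ROBOT

A 7-joint arm with a two-finger parallel gripper is mounted at the origin on the work surface. World frame = base frame: x ahead of the robot, y to its left, z up, the work surface at z = 0. Lengths are in m, angles in rad, forces in N, time in s.
With the tool pointing down it reaches from about 0.4 to 0.9 m from the base axis. Payload 5.6 kg.
Tool frame: the origin (TCP) lies at the very end of the fingers, on their centre line; the grasp point (between the pads) lies 19 mm behind it; x points along the fingers, y is the direction in which the jaws open and shut, and the axes are right-handed (so a half turn about x gives the same grasp; the last joint's range is limited). The gripper opens to 92 mm and grips with 3 to 60 N. Pads are 20 mm wide; open, the fingers measure 128 mm over their backs; the gripper's body (75 mm by 189 mm) begins 69 mm behind the grasp point.
Start: joints at [-1.215, 0.468, -0.012, 1.603, 0.006, 1.071, -0.056], TCP at [0.252, 0.599, 0.215] pointing down, gripper open.
Joint ranges: [-2.53, 2.53], [-0.31, 2.02], [-1.57, 1.55], [0.28, 2.44], [-1.29, 4.43], [0.15, 1.84], [-2.92, 2.92]. Speed limits (rad/s): [2.57, 2.57, 3.14, 3.14, 3.14, 3.14, 3.14].

INTERFACE

Orientations are given as a unit quaternion [w, x, y, z].
In Python, from plant import get_state, cams, finish_job gives the robot as it stands.
- The arm moves only by the tool play_rows, never from a script. Its arguments are lists of equal length, an entry for each row: "jaw": the finger opening in mm, from 0 to 91.9; "offset": the shift along the world's x, y, z in mm, a list of three; "rot": the turn, a rotation vector about the world's x, y, z in rad, a list of three. A call has 1 to 8 rows; each row is the pose to reach, as a shift and turn from the pose commanded when the call began; what a row does not reach only later rows make up. A row lasts 1/8 s, in which the tool goes at most 62.5 mm and 10.7 degrees, less where a joint would pass 70% of its speed; a pose out of reach is approached as far as the arm can. A call with a gripper value outside its range is refused whole. The fingers move at their own pace and stop on an object; the grip force is fixed at half the most. Time passes only in rows, so rows that repeat a pose let the fingers close. It gives the time, the measured TCP pose, the force and the opening at its end, in the units of the state.
- get_state(): the state, without advancing time (a new reading comes with each control period).
- cams.read_camera(name): name is "scene" or "top"; returns a dict with "image" (384x512x3 uint8, blue, green, red), "vfov" (degrees; the focal length in pixels is half the picture's height over the tangent of half this angle, whatever the lens; pixels are square), "cx", "cy" (the principal point, pixels), "view" (4x4, takes a point from world to camera coordinates). Camera axes: x right, y down, z forward; pixel columns grow to the right and rows downward; lengths in m; the calibration is good to about 2 mm. A picture is of the moment at which its call begins. There is no depth.
- finish_job(): hands the job in, once; it reports no verdict.
The state is a dict: "time": time; "qpos": joint angles; "joint_vel": joint speeds; "joint_torque": joint torques, N m; "tool_pos": TCP position; "eef_rot": TCP orientation; "contact_force": force on the tool from outside, world axes, zero at the start; "wrist_torque": the same for the moment, N m; "width": opening from 0.0 (shut) to 1.0 (fully open).
Only numpy, scipy, OpenCV 4.12 (cv2) and the standard library are available. Lean on these libraries where they do the work, as an engineer would, in place of code of your own. Each camera call takes 0.05 s, during which the arm holds its last target.

## Working session

There is one attempt and no reset: what is moved stays moved. The work goes in short steps, Python scripts to look and compute and a tool call to move; the robot and the scene stay as the last step left them, time stands still between calls to the robot, and variables do not carry over. Pictures are saved under pics/ and viewed, and the job is handed in when it is done.

Besides the shell and the picture viewer there is one more tool, called as name(argument=value, ...) on one line, values as JSON. play_rows: Moves the arm, as the interface text tells. Its arguments: {"type":"object","properties":{"jaw":{"type":"array","items":{"type":"number"}},"offset":{"type":"array","items":{"type":"array","items":{"type":"number"}}},"rot":{"type":"array","items":{"type":"array","items":{"type":"number"}}}},"required":["jaw","offset","rot"]}

```bash
ls; mkdir -p pics; python3 - <<'E'
from plant import get_state,cams
import cv2,pickle,numpy as np
d={}
for n in("top","scene"):
    c=cams.read_camera(n); cv2.imwrite(f"pics/{n}0.png",c["image"]); d[n]=c
    print(n,c["vfov"],c["cx"],c["cy"]);print(np.round(c["view"],3)); print([k for k in c])
pickle.dump(d,open("c0.pkl","wb"))
print(get_state())
E
```

```text
pics
top 53.88137260879682 253.10503091848943 193.08499884868445
[[-0.01  -1.     0.003  0.006]
 [-0.993  0.01  -0.12   0.552]
 [ 0.12  -0.005 -0.993  0.943]
 [ 0.     0.     0.     1.   ]]
['image', 'vfov', 'cx', 'cy', 'view']
scene 49.53944028587137 259.50059367575227 191.22081083700215
[[ 0.502  0.865  0.003 -0.275]
 [ 0.454 -0.26  -0.852 -0.174]
 [-0.736  0.43  -0.524  1.33 ]
 [ 0.     0.     0.     1.   ]]
['image', 'vfov', 'cx', 'cy', 'view']
{'time': 0.1, 'qpos': array([-1.21499989,  0.46827305, -0.01159   ,  1.60352782,  0.005999  ,
        1.07140982, -0.05626268]), 'joint_vel': array([-0.00175223, -0.00034382, -0.0005141 , -0.00249868, -0.00013582,
       -0.00076391,  0.00083052]), 'joint_torque': array([ 7.34849800e-04, -5.21643484e+01, -1.25672817e-02, -2.44369358e+01,
       -5.68481418e-02,  1.39787715e-02,  5.10300606e-05]), 'tool_pos': array([0.25226603, 0.59847886, 0.21374756]), 'eef_rot': array([ 0.69302409,  0.13952118,  0.69316227, -0.14063254]), 'contact_force': array([ 0.83658724, -0.08633392, -0.36041479]), 'wrist_torque': array([-0.00140217, -0.01158551,  0.06203693]), 'width': 1.0030949920923522}
```

View pics/top0.png

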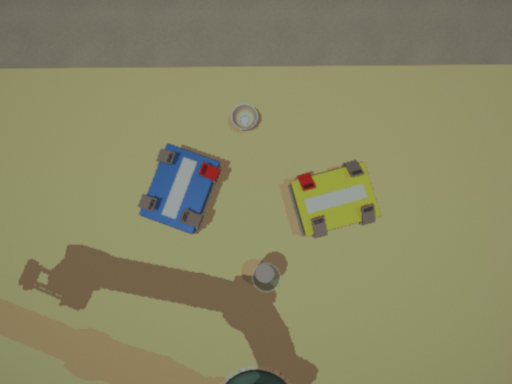

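View pics/scene0.png

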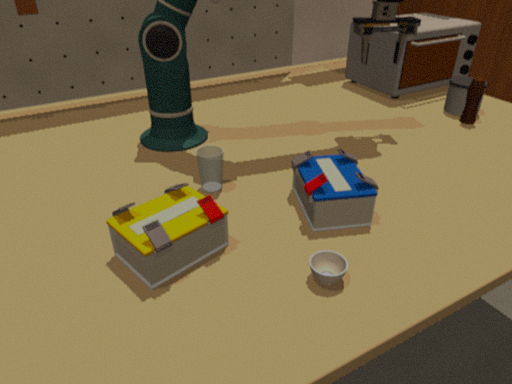

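```bash
cat > h.py <<'E'
import numpy as np,cv2,pickle
def K(c):
    f=c["image"].shape[0]/2/np.tan(np.radians(c["vfov"]/2)); return f
def proj(c,P):
    P=np.atleast_2d(P); V=c["view"]; q=P@V[:3,:3].T+V[:3,3]; f=K(c)
    return np.c_[f*q[:,0]/q[:,2]+c["cx"],f*q[:,1]/q[:,2]+c["cy"]]
def back(c,uv,z):
    V=c["view"];f=K(c);R=V[:3,:3];t=V[:3,3];o=-R.T@t
    uv=np.atleast_2d(uv); d=np.c_[(uv[:,0]-c["cx"])/f,(uv[:,1]-c["cy"])/f,np.ones(len(uv))]@R
    return o+d*((z-o[2])/d[:,2])[:,None]
def T(p,L):
    x,y,a=p; L=np.atleast_2d(L); c,s=np.cos(a),np.sin(a)
    return np.c_[x+c*L[:,0]-s*L[:,1],y+s*L[:,0]+c*L[:,1],L[:,2]]
def clipbox(sx,sy,ang):
    # corners of clip top, hinge at sx*74, reach inwards
    o=[]
    for r,w in((0,-16),(48,-16),(48,16),(0,16)):
        o.append([sx*(74-r*np.cos(ang)),sy*60+w,86+r*np.sin(ang)+5])
    return np.array(o)/1e3
E
python3 - <<'E'
from h import *
from scipy.optimize import minimize
d=pickle.load(open("c0.pkl","rb"))
res={}
masks={}
for n in d:
    im=d[n]["image"]; hsv=cv2.cvtColor(im,cv2.COLOR_BGR2HSV)
    m=(cv2.inRange(hsv,(100,120,60),(130,255,255)))
    k,l,s,_=cv2.connectedComponentsWithStats(m); i=1+np.argmax(s[1:,4])
    m=(l==i).astype(np.uint8); hull=cv2.convexHull(cv2.findNonZero(m)); masks[n]=hull
    print(n,s[i])
c=d["top"]; X=back(c,masks["top"].reshape(-1,2),0.088)[:,:2].astype(np.float32)*1000
print(cv2.minAreaRect(X))
C=np.array([[-70,-95,88],[70,-95,88],[70,95,88],[-70,95,88]])/1e3
Cb=np.r_[C,C-[0,0,.010]]
def cost(p,ns):
    t=0
    for n in ns:
        h=masks[n].reshape(-1,2).astype(np.float32)
        q=cv2.convexHull(proj(d[n],T(p,Cb)).astype(np.float32))
        A=cv2.contourArea(q);B=cv2.contourArea(h)
        I=cv2.intersectConvexConvex(q,cv2.convexHull(h))[0]
        t+=(A+B-2*I)/A
    return t
for ns in(["top"],["scene"],["top","scene"]):
    b=None
    for a in(-1.8,-2.0,-2.2):
        r=minimize(cost,[.55,.15,a],args=(ns,),method="Nelder-Mead",options=dict(initial_simplex=[[.55,.15,a],[.6,.15,a],[.55,.2,a],[.55,.15,a+.2]],xatol=1e-5))
        if b is None or r.fun<b.fun:b=r
    print(ns,b.x,b.fun)
p=b.x; np.save("p.npy",p)
for n in d:
    im=cv2.resize(d[n]["image"],None,fx=3,fy=3,interpolation=cv2.INTER_CUBIC)
    cv2.polylines(im,[np.int32(3*proj(d[n],T(p,C)))],1,(0,255,255),1)
    for sx in(1,-1):
        for sy in(1,-1):
            cv2.polylines(im,[np.int32(3*proj(d[n],T(p,clipbox(sx,sy,.55))))],1,(0,255,0) if sx*sy<0 else (255,0,255),1)
    u,v=np.int32(3*proj(d[n],T(p,[[0,0,.09]]))[0])
    cv2.imwrite(f"pics/{n}1.png",im[max(0,v-200):v+200,max(0,u-250):u+250])
print(np.round(back(c,[[265,280],[245,120],[335,200]],0.05),3))
E
```

```text
top [ 140  144   79   89 2416]
scene [ 298  155   79   46 1595]
((560.7553100585938, 180.3471221923828), (137.80540466308594, 186.1826934814453), 69.65380859375)
['top'] [ 0.56345454  0.18213801 -1.9259115 ] 0.050229865481565016
['scene'] [ 0.55802101  0.18661865 -1.92531252] 0.1169469537128447
['top', 'scene'] [ 0.55989444  0.18349269 -1.92682825] 0.1754561649110439
[[ 0.334 -0.026  0.05 ]
 [ 0.742  0.02   0.05 ]
 [ 0.531 -0.207  0.05 ]]
```

View pics/top1.png

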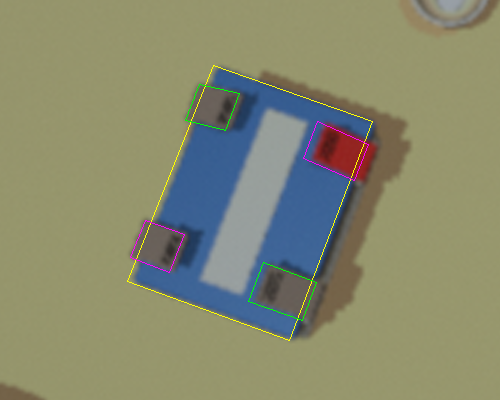

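View pics/scene1.png

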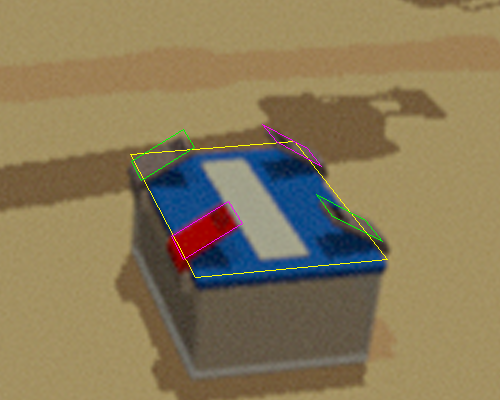

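```bash
python3 - <<'E'
from h import *
from plant import get_state
from scipy.spatial.transform import Rotation as R
s=get_state(); q=s["eef_rot"]; r=R.from_quat([*q[1:],q[0]])
print(np.round(r.as_matrix(),3)); y=r.as_matrix()[:,1]; print("tool y yaw",np.arctan2(y[1],y[0]))
p=np.array([.561,.183,-1.926])
for n,sx,sy in(("pp",1,1),("mm",-1,-1),("pm",1,-1),("mp",-1,1)):
    print(n,np.round(1000*(T(p,[[sx*.044,sy*.06,.094]])[0])), "shift",np.round(1000*(T(p,[[sx*.044,sy*.06,.145]])[0]-s["tool_pos"])))
E
```

```text
[[-0.001  0.388  0.922]
 [-0.002  0.922 -0.388]
 [-1.    -0.002  0.   ]]
tool y yaw 1.1719607230910416
pp [602. 121.  94.] shift [ 350. -478.  -69.]
mm [520. 245.  94.] shift [ 268. -353.  -69.]
pm [489. 163.  94.] shift [ 237. -436.  -69.]
mp [633. 203.  94.] shift [ 380. -395.  -69.]
```

play_rows(jaw=[0,0,0,0,0,0,0,0], offset=[[30,-40,0],[60,-80,0],[95,-130,0],[130,-180,0],[165,-230,0],[200,-280,0],[235,-325,0],[260,-360,0]], rot=[[0,0,-0.15],[0,0,-0.3],[0,0,-0.45],[0,0,-0.6],[0,0,-0.75],[0,0,-0.9],[0,0,-1.05],[0,0,-1.2]])

```text
time: 1.1
tool_pos: [0.5136, 0.2364, 0.2145]
eef_rot: [-0.491, -0.509, -0.491, 0.509]
contact_force: [1.2, -0.4, -0.1]
width: 0.151
```

Remaining: (90, −118) and −0.33 rad, plus lowering to 145.

play_rows(jaw=[0,0,0,0,0,0,0,0], offset=[[22,-30,0],[45,-60,0],[67,-90,0],[90,-118,0],[90,-118,-20],[90,-118,-40],[90,-118,-60],[90,-118,-70]], rot=[[0,0,-0.1],[0,0,-0.2],[0,0,-0.33],[0,0,-0.33],[0,0,-0.33],[0,0,-0.33],[0,0,-0.33],[0,0,-0.33]])

```text
time: 2.1
tool_pos: [0.6014, 0.1215, 0.1427]
eef_rot: [-0.403, -0.58, -0.404, 0.582]
contact_force: [-0.8, -0.1, 1.0]
width: 0.008
```

```bash
cat > look.py <<'E'
import sys
from h import *
from plant import get_state,cams
k=sys.argv[1]
s=get_state(); print(s["time"],np.round(s["tool_pos"]*1000,1),s["contact_force"],s["width"])
out=[]
for n in("top","scene"):
    c=cams.read_camera(n); im=cv2.resize(c["image"],None,fx=3,fy=3,interpolation=cv2.INTER_CUBIC)
    u,v=np.int32(3*proj(c,[[.561,.183,.11]])[0])
    q=np.int32(3*proj(c,[s["tool_pos"]])[0]); cv2.circle(im,tuple(map(int,q)),4,(0,255,255),1)
    out.append(im[v-200:v+200,u-200:u+200])
cv2.imwrite(f"pics/l{k}.png",np.hstack(out))
E
python3 look.py 1
```

```text
2.1 [601.4 121.5 142.7] [-0.8132135  -0.09009362  0.99541652] 0.007720353520767743
```

View pics/l1.png

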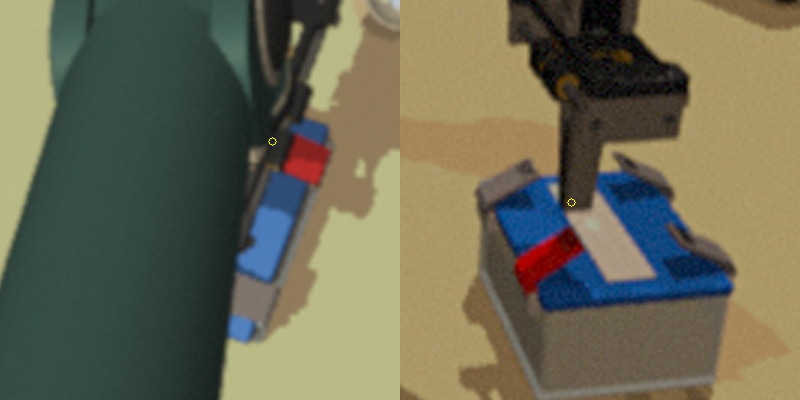

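play_rows(jaw=[0,0,0,0,0,0,0,0], offset=[[-3,-7,0],[-3,-7,-10],[-3,-7,-20],[-3,-7,-28],[-3,-7,-34],[-3,-7,-40],[-3,-7,-45],[-3,-7,-48]], rot=[[0,0,0],[0,0,0],[0,0,0],[0,0,0],[0,0,0],[0,0,0],[0,0,0],[0,0,0]])

```text
time: 3.2
tool_pos: [0.5995, 0.1142, 0.0964]
eef_rot: [0.403, 0.581, 0.403, -0.581]
contact_force: [0.9, 0.1, 1.3]
width: 0.001
```

```bash
python3 look.py 2
```

```text
3.2 [599.5 114.2  96.4] [0.94651319 0.1280214  1.29601949] 0.0007924007919563123
```

View pics/l2.png

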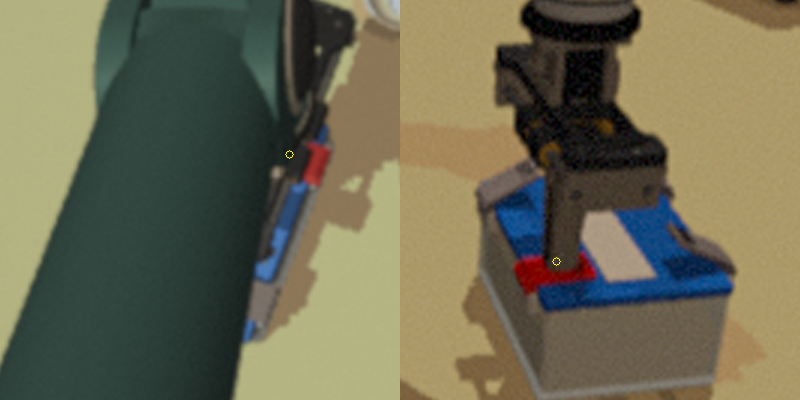

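play_rows(jaw=[0,0,0,0,0,0], offset=[[0,0,-1],[0,0,-2],[0,0,-3],[0,0,-4],[0,0,-4],[0,0,-4]], rot=[[0,0,0],[0,0,0],[0,0,0],[0,0,0],[0,0,0],[0,0,0]])

```text
time: 4.05
tool_pos: [0.5995, 0.1142, 0.0943]
eef_rot: [0.403, 0.581, 0.403, -0.581]
contact_force: [-4.5, 1.4, 11.7]
width: -0.001
```

play_rows(jaw=[0,0,0,0,0,0,0,0], offset=[[0,0,30],[0,0,55],[-15,25,55],[-35,57,55],[-55,90,55],[-72,118,55],[-79,130,55],[-79,130,55]], rot=[[0,0,0],[0,0,0],[0,0,0],[0,0,0],[0,0,0],[0,0,0],[0,0,0],[0,0,0]])

```text
time: 5.05
tool_pos: [0.5204, 0.2442, 0.1476]
eef_rot: [-0.403, -0.581, -0.403, 0.581]
contact_force: [0.7, -0.9, -0.1]
width: 0.011
```

```bash
python3 look.py 3
```

```text
5.05 [520.4 244.2 147.6] [ 0.65990183 -0.86129037 -0.053717  ] 0.01086227181023311
```

View pics/l3.png

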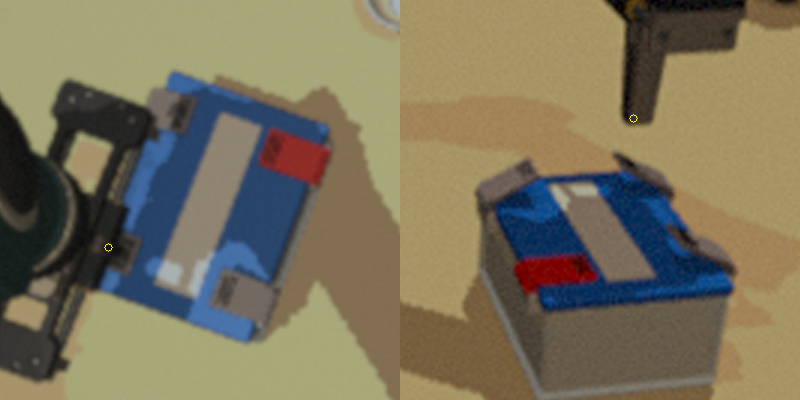

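```bash
python3 - <<'E'
from h import *
d=pickle.load(open("c0.pkl","rb"))
im=cv2.imread("pics/l3.png")
for i,n in enumerate(("top","scene")):
    c=d[n];o=np.int32(3*proj(c,[[.561,.183,.11]])[0])-200
    for p,col in((np.array([.561,.183,-1.926]),(0,255,255)),(np.array([.560,.180,-1.926]),(0,255,0))):
        for sx,sy,a in((1,1,0),(-1,-1,.55),(1,-1,.55),(-1,1,.55)):
            q=np.int32(3*proj(c,T(p,clipbox(sx,sy,a))))-o+[400*i,0]
            cv2.polylines(im,[q],1,col,1)
    q=np.int32(3*proj(c,[[.5204,.2442,.094],[.5204,.2442,.115]]))-o+[400*i,0]
    cv2.line(im,tuple(map(int,q[0])),tuple(map(int,q[1])),(255,0,255),2)
cv2.imwrite("pics/l3b.png",im)
E
```

```text
(no output)
```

View pics/l3b.png

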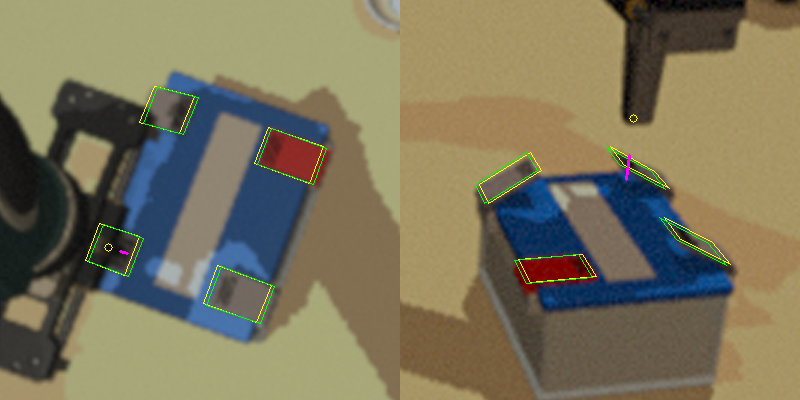

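play_rows(jaw=[0,0,0,0,0,0,0,0], offset=[[2,-2,-8],[2,-2,-18],[2,-2,-28],[2,-2,-35],[2,-2,-42],[2,-2,-48],[2,-2,-52],[2,-2,-52]], rot=[[0,0,0],[0,0,0],[0,0,0],[0,0,0],[0,0,0],[0,0,0],[0,0,0],[0,0,0]])

```text
time: 6.15
tool_pos: [0.5223, 0.2421, 0.0953]
eef_rot: [-0.403, -0.581, -0.403, 0.581]
contact_force: [1.2, -0.3, 0.2]
width: 0.002
```

```bash
python3 look.py 4
```

```text
6.15 [522.3 242.1  95.3] [ 1.17049444 -0.25826175  0.1726449 ] 0.0016433043011004683
```

View pics/l4.png

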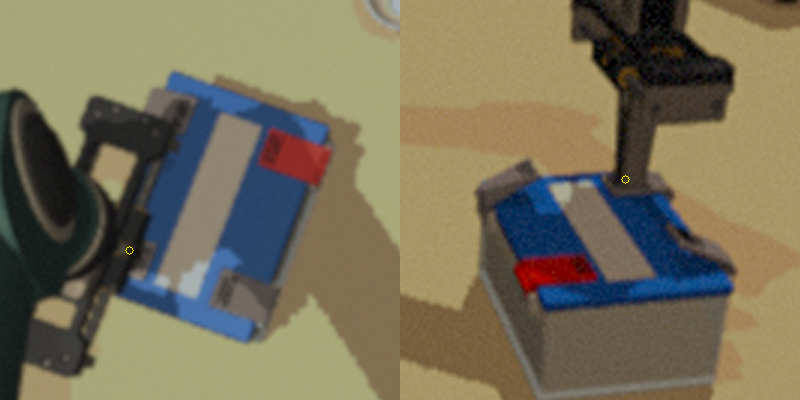

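Finger at (632,187) sits on the now nearly flat grey clip; press to the stop.

play_rows(jaw=[0,0,0,0,0,0], offset=[[0,0,-1],[0,0,-2],[0,0,-3],[0,0,-4],[0,0,-4],[0,0,-4]], rot=[[0,0,0],[0,0,0],[0,0,0],[0,0,0],[0,0,0],[0,0,0]])

```text
time: 7.0
tool_pos: [0.5227, 0.2421, 0.094]
eef_rot: [0.403, 0.581, 0.403, -0.581]
contact_force: [-6.0, -3.1, 19.1]
width: 0.006
```

play_rows(jaw=[0,0,0,0,0,0,0,0], offset=[[0,0,30],[0,0,55],[-8,-18,55],[-18,-42,55],[-28,-66,55],[-36,-86,55],[-36,-86,55],[-36,-86,55]], rot=[[0,0,0],[0,0,0],[0,0,0],[0,0,0],[0,0,0],[0,0,0],[0,0,0],[0,0,0]])

```text
time: 8.0
tool_pos: [0.4867, 0.1566, 0.1465]
eef_rot: [0.403, 0.581, 0.403, -0.581]
contact_force: [0.5, 1.0, -0.2]
width: 0.004
```

```bash
python3 look.py 5
```

```text
8.0 [486.7 156.6 146.5] [ 0.45483247  0.95681324 -0.19465275] 0.004161977106568596
```

View pics/l5.png

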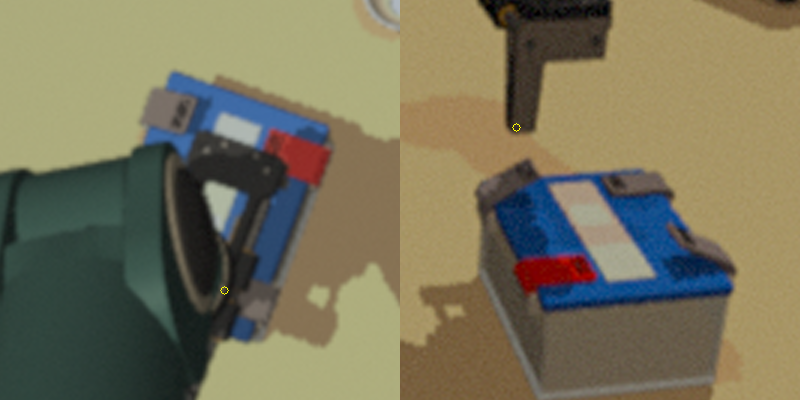

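Red (555,270) and the diagonal grey clip (638,185) are flat; the finger is above the near-side grey clip (508,183).

play_rows(jaw=[0,0,0,0,0,0,0,0], offset=[[2,0,-8],[2,0,-18],[2,0,-28],[2,0,-35],[2,0,-42],[2,0,-47],[2,0,-51],[2,0,-51]], rot=[[0,0,0],[0,0,0],[0,0,0],[0,0,0],[0,0,0],[0,0,0],[0,0,0],[0,0,0]])

```text
time: 9.1
tool_pos: [0.4882, 0.1558, 0.0953]
eef_rot: [-0.403, -0.581, -0.403, 0.581]
contact_force: [0.8, -0.1, -0.5]
width: 0.005
```

```bash
python3 look.py 6
```

```text
9.1 [488.2 155.8  95.3] [ 0.82294277 -0.07827442 -0.50852925] 0.004974844767312087
```

View pics/l6.png

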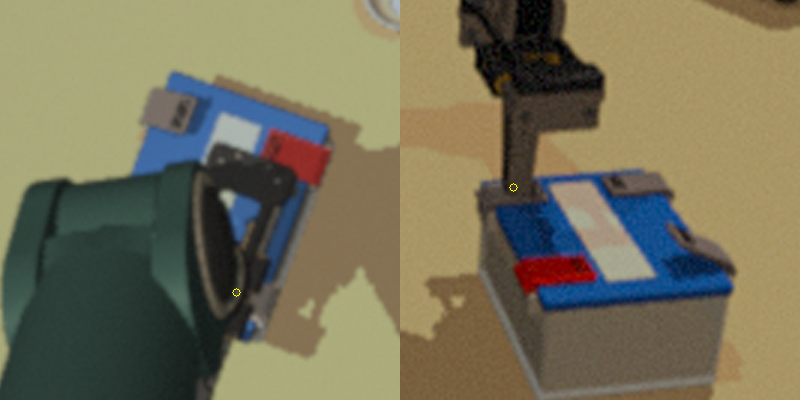

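play_rows(jaw=[0,0,0,0,0,0], offset=[[0,0,-1],[0,0,-2],[0,0,-3],[0,0,-4],[0,0,-4],[0,0,-4]], rot=[[0,0,0],[0,0,0],[0,0,0],[0,0,0],[0,0,0],[0,0,0]])

```text
time: 9.95
tool_pos: [0.4887, 0.1562, 0.0939]
eef_rot: [0.402, 0.581, 0.403, -0.581]
contact_force: [-7.5, -1.5, 23.3]
width: 0.001
```

play_rows(jaw=[0,0,0,0,0,0,0,0], offset=[[0,0,30],[0,0,55],[30,9,55],[65,20,55],[100,30,55],[130,39,55],[146,44,55],[146,44,55]], rot=[[0,0,0],[0,0,0],[0,0,0],[0,0,0],[0,0,0],[0,0,0],[0,0,0],[0,0,0]])

```text
time: 10.95
tool_pos: [0.6348, 0.1999, 0.146]
eef_rot: [-0.403, -0.581, -0.403, 0.581]
contact_force: [-0.2, -0.5, 0.4]
width: 0.008
```

play_rows(jaw=[0,0,0,0,0,0,0,0], offset=[[0,0,-8],[0,0,-18],[0,0,-28],[0,0,-35],[0,0,-42],[0,0,-47],[0,0,-51],[0,0,-51]], rot=[[0,0,0],[0,0,0],[0,0,0],[0,0,0],[0,0,0],[0,0,0],[0,0,0],[0,0,0]])

```text
time: 11.95
tool_pos: [0.6343, 0.2001, 0.0953]
eef_rot: [-0.403, -0.581, -0.403, 0.581]
contact_force: [-0.8, 0.5, 0.0]
width: 0.006
```

```bash
python3 look.py 7
```

```text
11.95 [634.3 200.1  95.3] [-0.82919318  0.52890888  0.01170299] 0.005516857855996742
```

View pics/l7.png

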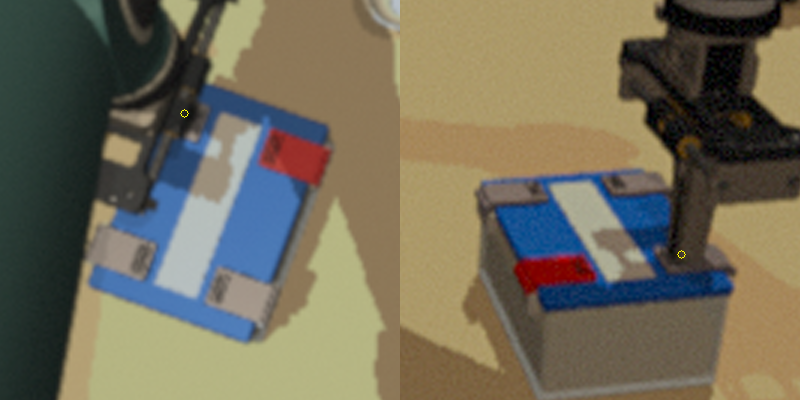

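The finger (685,260) is on the last clip, and the other three lie flat.

play_rows(jaw=[0,0,0,0,0,0], offset=[[0,0,-1],[0,0,-2],[0,0,-3],[0,0,-4],[0,0,-4],[0,0,-4]], rot=[[0,0,0],[0,0,0],[0,0,0],[0,0,0],[0,0,0],[0,0,0]])

```text
time: 12.8
tool_pos: [0.6347, 0.2001, 0.0941]
eef_rot: [0.403, 0.581, 0.403, -0.581]
contact_force: [-5.6, -2.0, 14.0]
width: 0.003
```

play_rows(jaw=[0,0,0,0,0,0,0,0], offset=[[0,0,30],[0,0,60],[0,0,100],[-10,30,130],[-25,65,150],[-40,105,150],[-55,145,150],[-55,145,150]], rot=[[0,0,0],[0,0,0],[0,0,0],[0,0,0],[0,0,0],[0,0,0],[0,0,0],[0,0,0]])

```text
time: 13.8
tool_pos: [0.5768, 0.35, 0.2411]
eef_rot: [-0.404, -0.579, -0.406, 0.58]
contact_force: [0.3, 0.4, -0.4]
width: 0.004
```

```bash
python3 look.py 8
```

```text
13.8 [576.8 350.  241.1] [ 0.28814559  0.35949932 -0.44681331] 0.003651103536419874
```

View pics/l8.png

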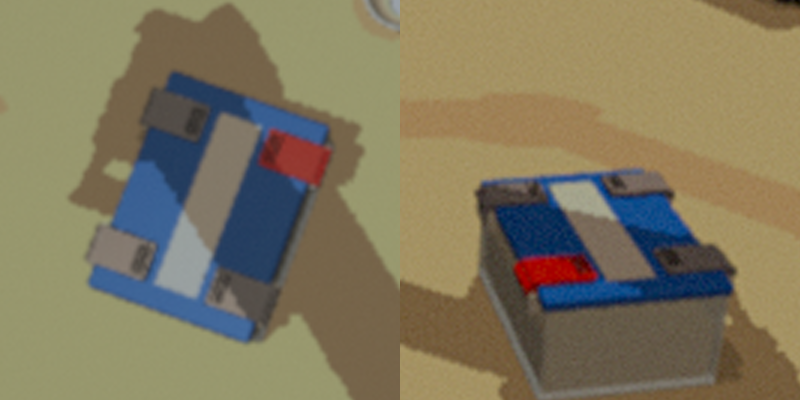

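All four clips lie flat in both views, and the arm is clear.

```bash
python3 -c "
from plant import finish_job
print(finish_job())"
```

```text
the job is handed in; nothing more can be done
None
```

All four clips on the blue-lidded container are down flat, and I handed the job in at about 14 s. I pressed the red clip first, then the grey one diagonally opposite, then the grey clip beside the red one, and last the one across from it.

- **Stop reached:** each press ended with the tool at 93.9–94.3 mm (a shut clip's top is at 94 mm) and 12–23 N on it, so every clip was at its stop.
- **Final look:** the last pictures from both cameras show all four clips flat. The gripper was about 15 cm above the lid and off to the side, reading under 1 N.
- **Yellow box:** I never moved near the yellow-lidded container, though I didn't check its clips again in the last pictures.
- **What disagreed:** my fits of the container's position from the two cameras differed by about 5 mm. I corrected the press points by eye from the pictures as I went.

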